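# Find the document weight that still grips by dragging

### The arm

A 6-joint arm with a two-finger parallel gripper is mounted at the origin on the work surface. World frame = base frame: x ahead of the robot, y to its left, z up, the work surface at z = 0. Lengths are in m, angles in rad, forces in N, time in s.
With the tool pointing down it reaches from about 0.25 to 0.775 m from the base axis. Payload 4 kg.
Tool frame: the origin (TCP) lies midway between the tips of the shut fingers; the grasp point (between the pads) lies 19 mm behind it; z points along the fingers, x is the direction in which the jaws open and shut, and the axes are right-handed (so a half turn about z gives the same grasp; the last joint's range is limited). The gripper opens to 94 mm and grips with 3 to 60 N. Pads are 16 mm wide; open, the fingers measure 119 mm over their backs; the gripper's body (75 mm by 177 mm) begins 78 mm behind the grasp point.
Start: joints at [1.173, 0.087, 1.371, -0, 1.684, -0.103], TCP at [0.16, 0.526, 0.206] pointing down, gripper open.
Joint ranges: [-3.1, 3.1], [-0.76, 2.03], [0.27, 2.55], [-1.08, 4.22], [0.17, 2.65], [-2.57, 2.57]. Speed limits (rad/s): [2.79, 2.79, 3.14, 3.14, 3.14, 3.14].

### API

Orientations are given as [roll, pitch, yaw] about the fixed x, y, z axes, in that order (R = Rz(yaw) Ry(pitch) Rx(roll)).
In Python, from bench import robot gives the robot as it stands.
- The arm moves only by the shell command python3 -m handwheel 'ROWS'. ROWS is a JSON object of lists of equal length, an entry for each row: "delta_pos": the shift along the tool's x, y, z in mm, a list of three; "rotation": the turn, a rotation vector about the tool's x, y, z in rad, a list of three; "claw": the closure, from -1 (fully open) to 1 (shut). In form: {"delta_pos": [[tx, ty, tz], ...], "rotation": [[wx, wy, wz], ...], "claw": [claw, ...]}. A call has exactly 8 rows; each row shifts and turns the commanded pose from where the row before left it, along the tool's axes as they then stand; what a row does not reach is not made up. A row lasts 1/8 s, in which the tool goes at most 62.5 mm and 10.7 degrees, less where a joint would pass 70% of its speed; a pose out of reach is approached as far as the arm can. A call with a gripper value outside its range is refused whole. The fingers move at their own pace and stop on an object; the grip force is fixed at half the most. Time passes only in rows, so rows that do not move let the fingers close, or fill a call up. It gives the time, the measured TCP pose, the force and the opening at its end, in the units of the state.
- robot.get_obs(): the state, without advancing time (a new reading comes with each control period).
- robot.snapshot(name): name is "side" or "top" or "wrist"; returns a dict with "color" (384x512x3 uint8, red, green, blue), "intrinsics" (3x3 intrinsics, pixels), "eye" and "rotation" of the camera in the world. Camera axes: x right, y down, z forward; pixel columns grow to the right and rows downward; lengths in m; the calibration is good to about 2 mm. A picture is of the moment at which its call begins. There is no depth.
- robot.close_job(): hands the job in, once; it reports no verdict.
The state is a dict: "time": time; "joint_positions": joint angles; "qvel": joint speeds; "joint_torque": joint torques, N m; "tool_pos": TCP position; "ee_rot": TCP orientation; "wrist_force": force on the tool from outside, world axes, zero at the start; "wrist_torque": the same for the moment, N m; "width": finger opening in m.
Only numpy, scipy, OpenCV 4.12 (cv2) and the standard library are available. Lean on these libraries where they do the work, as an engineer would, in place of code of your own. Each camera call takes 0.05 s, during which the arm holds its last target.

### The job

The four steel document weights on the white board look alike, but only one of them still has a sole with enough grip for the sloping document stand; the others would slide off it. Before lifting any of them, drag each one at least 4 cm flat along the board, without bearing down on it, leave it at its new spot and judge its grip from the drag force. Then set the one that grips best gently on the middle of the stand's slope, so that it stays lying flat there, leave the other three on the board, and do not disturb the other things on the desk.

Things in the scene. Friction and masses are not known exactly. Their poses are not given: they have to be found in the camera images.
- weight_a: one of four look-alike document weights: polished steel block 44 (its x) x 64 (its y) mm on a 4 mm rubber sole, block top 30 mm above the underside, freely turning knob of 18 mm diameter on top, 44 mm high in all; 0.60 kg, all alike within 3 %. Origin: centre of the underside. It starts with its y roughly along the board's y. The letter and the place say nothing of its sole's grip.
- weight_b: one of four look-alike document weights: polished steel block 44 (its x) x 64 (its y) mm on a 4 mm rubber sole, block top 30 mm above the underside, freely turning knob of 18 mm diameter on top, 44 mm high in all; 0.60 kg, all alike within 3 %. Origin: centre of the underside. It starts with its y roughly along the board's y. The letter and the place say nothing of its sole's grip.
- weight_c: one of four look-alike document weights: polished steel block 44 (its x) x 64 (its y) mm on a 4 mm rubber sole, block top 30 mm above the underside, freely turning knob of 18 mm diameter on top, 44 mm high in all; 0.60 kg, all alike within 3 %. Origin: centre of the underside. It starts with its y roughly along the board's y. The letter and the place say nothing of its sole's grip.
- weight_d: one of four look-alike document weights: polished steel block 44 (its x) x 64 (its y) mm on a 4 mm rubber sole, block top 30 mm above the underside, freely turning knob of 18 mm diameter on top, 44 mm high in all; 0.60 kg, all alike within 3 %. Origin: centre of the underside. It starts with its y roughly along the board's y. The letter and the place say nothing of its sole's grip.
- board: fixed white board, 220 (its x, away from the robot) x 370 (its y) x 8 mm; origin: centre of its underside, on the desk. Top flat and even; the weights stand side by side on it, about 96 mm apart along its y. Slid level on it under their own weight alone, the three worn soles drag with about 0.8, 1.1 and 1.5 N, the good one with 5.3 N (all up to 15 % more, or all less), only while they move.
- stand: document stand fixed to the desk, to the left of the board: a flat plate 210 mm up the slope x 180 mm wide (its y), 10 mm thick, with a sheet of paper on it and no ledge; its top face rises along its +x (away from the robot) at 30 degrees. Origin on the desk, 62 mm below the middle of the top face.
- stand_mid (a point): the middle of the slope's top face, 62 mm above the desk; axes as the stand's (x level, z up).
- clip: bystander: binder clip, 40 x 13 x 12 mm, lying on the board between two weights, along the board's x. Origin at the centre of the underside of its 24 mm long black part.
- eraser: bystander: eraser 36 x 13 x 10 mm, lying on the board between two weights, along the board's x. Origin at its underside's centre.
- pen: bystander: pen 148 mm long, 11 mm thick, lying on the desk beyond the board. Origin at its underside's centre.
- mug: bystander: mug 80 mm across, 85 mm high, beyond the board. Origin at its underside's centre.
- stapler: bystander: stapler 130 x 35 x 50 mm, beyond the board. Origin at its underside's centre.
- tape: bystander: roll of tape, 60 mm across, 18 mm high, beyond the board. Origin at its underside's centre.
Mind the look-alikes: they are no part of the job. Leave any yellow look-alike of the weight_b alone. Leave any yellow look-alike of the weight_d alone.

How it is judged:
By the outcome, as a careful person would: the job done as asked, in the order asked, and still so for the second after the job is handed in, with the robot touching nothing.
It also fails if it takes over 70 s, if anything falls off the work surface, if the arm or the gripper's body presses on something with over 40 N, if the wrist force passes 120 N, or if a joint passes its speed limit or range.

## Working session

There is one attempt and no reset: what is moved stays moved. The work goes in short steps, Python scripts to look and compute and a shell command to move; the robot and the scene stay as the last step left them, time stands still between calls to the robot, and variables do not carry over. Pictures are saved under pics/ and viewed, and the job is handed in when it is done.

```bash
ls; mkdir -p pics
python3 - <<'E'
from bench import robot
import cv2,json
print(robot.get_obs())
for n in ["top","side","wrist"]:
    s=robot.snapshot(n); cv2.imwrite(f"pics/{n}0.png",s["color"][:,:,::-1])
    print(n,s["intrinsics"],s["eye"],s["rotation"])
E
```

```text
pics
{'time': 0.0, 'joint_positions': array([ 1.17288666e+00,  8.79584391e-02,  1.37225903e+00, -2.49769275e-05,
        1.68360482e+00, -1.03093911e-01]), 'qvel': array([ 0.00138194, -0.00076787,  0.00036955, -0.00019001, -0.0008888 ,
        0.00101262]), 'joint_torque': array([-1.06470001e-03, -3.40167832e+01, -3.02433085e+01,  7.18587893e-02,
        3.29359935e-02, -2.05075075e-04]), 'tool_pos': array([0.15960249, 0.52575133, 0.20429989]), 'ee_rot': array([-3.14138789e+00,  2.22035770e-03,  1.27597801e+00]), 'wrist_force': array([0.25078681, 0.83130356, 0.18224315]), 'wrist_torque': array([ 0.02717696,  0.00416522, -0.03799689]), 'width': 0.09385932369106678}
top [[475.58033544   0.         258.49784069]
 [  0.         475.58033544 192.51758819]
 [  0.           0.           1.        ]] [ 0.33724976 -0.02989094  1.21630989] [-2.96547928  0.02541691 -1.59431969]
side [[358.43384164   0.         256.52550366]
 [  0.         358.43384164 191.65219124]
 [  0.           0.           1.        ]] [ 0.31880582 -0.52255394  0.69263883] [-2.40772504 -0.01056365 -0.4133528 ]
wrist [[320.63172603   0.         256.78920195]
 [  0.         320.63172603 189.19786801]
 [  0.           0.           1.        ]] [0.0850746  0.54845838 0.38336831] [2.87342610e+00 1.23576232e-03 1.27666248e+00]
```

View pics/top0.png

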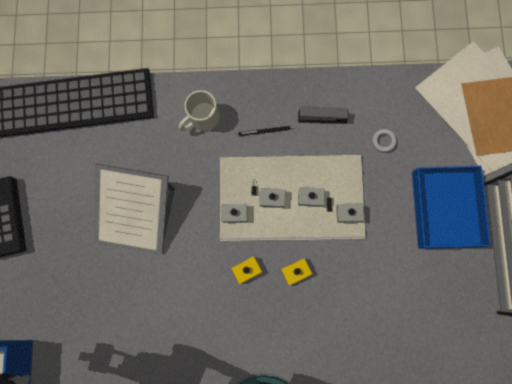

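View pics/side0.png

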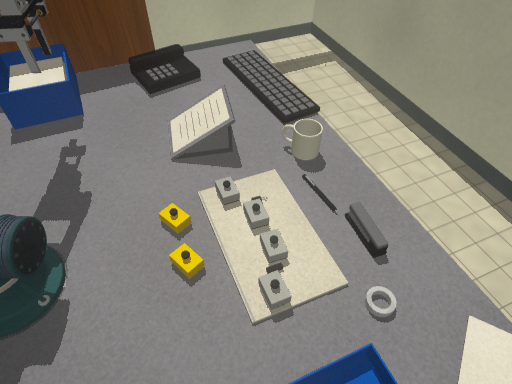

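View pics/wrist0.png

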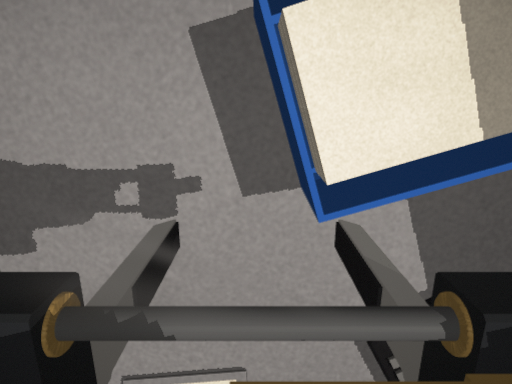

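```bash
cat > h.py <<'E'
import numpy as np,cv2
from scipy.spatial.transform import Rotation as Ro
from bench import robot
def px(s,u,v,z):
    K=np.array(s["intrinsics"]);R=Ro.from_euler("xyz",s["rotation"]).as_matrix()
    d=R@np.linalg.solve(K,[u,v,1.]);e=np.array(s["eye"]);return e+d*(z-e[2])/d[2]
def proj(s,p):
    K=np.array(s["intrinsics"]);R=Ro.from_euler("xyz",s["rotation"]).as_matrix()
    q=K@(R.T@(np.array(p)-s["eye"]));return q[:2]/q[2]
def crop(s,f,u0,v0,u1,v1,k):
    c=s["color"][v0:v1,u0:u1,::-1];cv2.imwrite(f,cv2.resize(c,None,fx=k,fy=k,interpolation=cv2.INTER_CUBIC))
E
python3 - <<'E'
from h import *
s=robot.snapshot("top"); crop(s,"pics/t1.png",210,145,375,290,4.8); crop(s,"pics/t2.png",85,155,185,260,5.6)
E
```

```text
(no output)
```

View pics/t1.png

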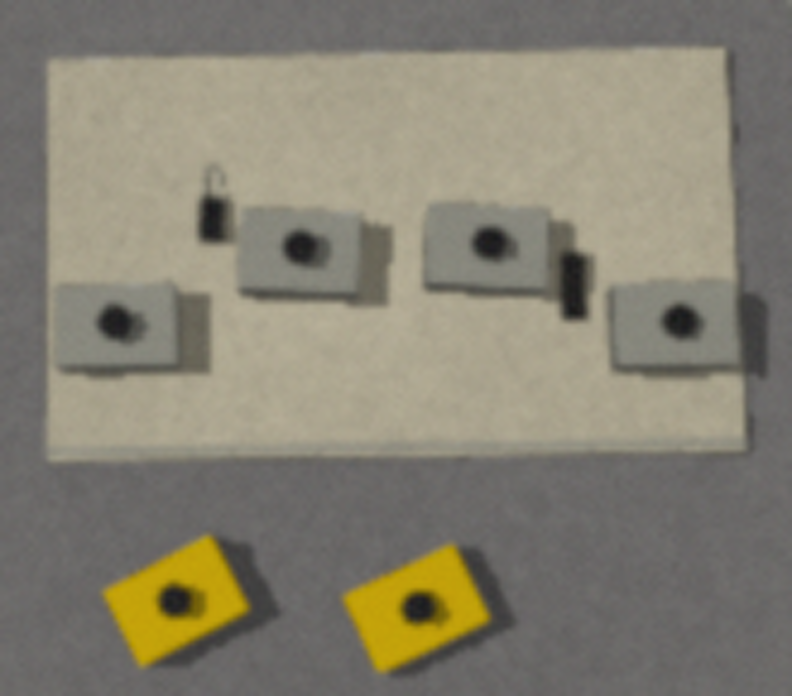

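View pics/t2.png

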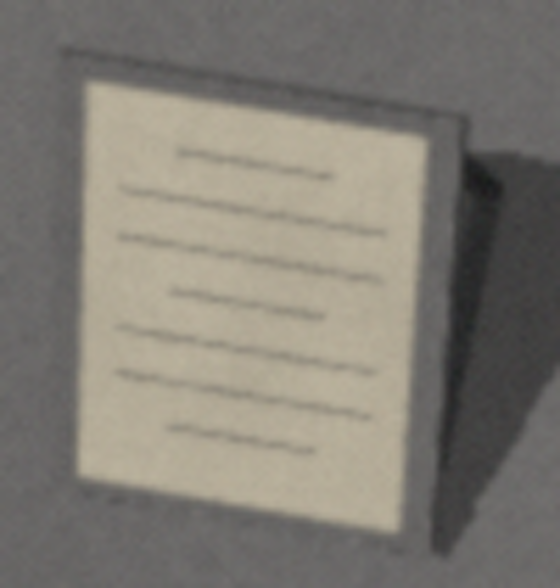

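Run:
```python
from h import *
s=robot.snapshot("top")
f=lambda cx,cy,z:px(s,210+cx/4.8,145+cy/4.8,z)[:2].round(4)
for n,k in dict(W1=(115,322),W2=(300,247),W3=(490,242),W4=(681,321)).items(): print(n,f(*k,.052))
for c in [(47,58),(727,48),(747,443),(47,450)]: print("board",f(*c,.008))
for n,c in dict(W1=[(57,285),(177,283),(180,368),(57,369)],W2=[(242,208),(363,213),(358,297),(238,292)],W3=[(427,205),(549,210),(546,290),(424,287)],W4=[(611,287),(738,283),(738,368),(615,370)]).items(): 
  P=np.array([f(*q,.038) for q in c]); e=(P[0]-P[1]+P[3]-P[2]); print(n,P.mean(0),"yaw of y axis vs world y",np.degrees(np.arctan2(-e[0],e[1])))
print("eraser",[f(*c,.018) for c in [(562,252),(588,252),(586,318),(562,318)]])
print("clip",[f(*c,.018) for c in [(200,197),(228,198),(226,240),(199,240)]])
# stand: fit x,y,yaw from plate/paper
g=lambda cx,cy:(85+cx/5.6,155+cy/5.6)
pl=[g(65,50),g(465,118),g(435,553)]
from scipy.optimize import least_squares
c30,s30=np.cos(np.pi/6),.5
def pt(p,a,b): # a up slope, b along y
    R=Ro.from_euler("z",p[2]).as_matrix(); return np.array([p[0],p[1],.062])+R@[a*c30,b,a*s30]
pa=[g(88,82),g(428,136),g(400,532),g(78,478)]
def res(p):
    r=[]
    for (a,b),q in zip([(.105,.09),(.105,-.09),(-.105,-.09)],pl): r+=list(proj(s,pt(p,a,b))-q)
    for (a,b),q in zip([(1,1),(1,-1),(-1,-1),(-1,1)],pa): r+=list(proj(s,pt(p,a*p[3],b*p[4]))-q)
    return r
o=least_squares(res,[.3,.3,0,.09,.08]);print(o.x,np.degrees(o.x[2]),np.round(o.fun,1))
```

```text
W1 [0.4977 0.0567]
W2 [ 0.5342 -0.0397]
W3 [ 0.5341 -0.1378]
W4 [ 0.4904 -0.2335]
board [0.6502 0.095 ]
board [ 0.6447 -0.2746]
board [ 0.4306 -0.272 ]
board [0.4364 0.097 ]
W1 [0.49745  0.056325] yaw of y axis vs world y -0.8139342183311027
W2 [ 0.533775 -0.039825] yaw of y axis vs world y -3.959264968908204
W3 [ 0.53345  -0.137075] yaw of y axis vs world y -3.517301358413457
W4 [ 0.48925  -0.232875] yaw of y axis vs world y -0.17752314847164163
eraser [array([ 0.5334, -0.1787]), array([ 0.5331, -0.1925]), array([ 0.4978, -0.1896]), array([ 0.4982, -0.177 ])]
clip [array([0.5686, 0.0127]), array([ 0.5676, -0.0023]), array([ 0.5449, -0.0007]), array([0.5453, 0.0137])]
[ 0.50727986  0.31350271 -0.1962024   0.0951912   0.07498056] -11.241569604392216 [-1.5  0.3  0.2  0.3 -0.3  0.6  0.4 -0.6  0.3 -0.   0.4 -0.1  0.6 -0.6]
```

Candidates: four grey weights with knobs at full-image (234,212), (272,196), (312,195), (352,212). These are on the board and are the right ones; I call them W1 to W4 from left to right. The two yellow look-alikes at (247,270) and (297,271) are left alone. The crop confirms this. I'll push each weight with the narrowed fingers against its long face: W1, W3 and W4 towards +x, and W2 towards −x, away from the clip.

```bash
python3 -m handwheel '{"delta_pos":[[0,0,0],[0,0,0],[-46,29,0],[-46,29,0],[-46,29,0],[-46,29,0],[-46,29,0],[-46,29,0]],"rotation":[[0,0,-0.14],[0,0,-0.14],[0,0,0],[0,0,0],[0,0,0],[0,0,0],[0,0,0],[0,0,0]],"claw":[0.25,0.25,0.25,0.25,0.25,0.25,0.25,0.25]}'
```

```text
time: 1.25
tool_pos: [0.3303, 0.2462, 0.2056]
ee_rot: [3.141, -0.0, 1.556]
wrist_force: [0.5, 0.7, -0.1]
width: 0.035
```

```bash
python3 -m handwheel '{"delta_pos":[[-47,29,0],[-47,29,0],[-47,29,0],[-47,30,0],[0,0,50],[0,0,50],[0,0,0],[0,0,0]],"rotation":[[0,0,0],[0,0,0],[0,0,0],[0,0,0],[0,0,0],[0,0,0],[0,0,0],[0,0,0]],"claw":[0.25,0.25,0.25,0.25,0.25,0.25,0.25,0.25]}'
python3 - <<'E'
from h import *
s=robot.snapshot("wrist");cv2.imwrite("pics/w1.png",s["color"][:,:,::-1])
s=robot.snapshot("top");crop(s,"pics/t3.png",210,145,375,290,4.8)
E
```

```text
time: 2.25
tool_pos: [0.4451, 0.0582, 0.1074]
ee_rot: [3.139, -0.0, 1.556]
wrist_force: [-0.1, -0.5, 0.5]
width: 0.0352
```

View pics/w1.png

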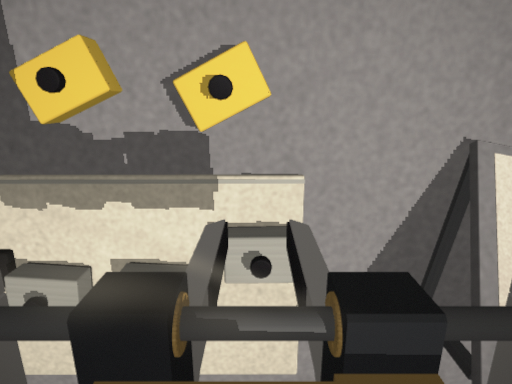

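View pics/t3.png

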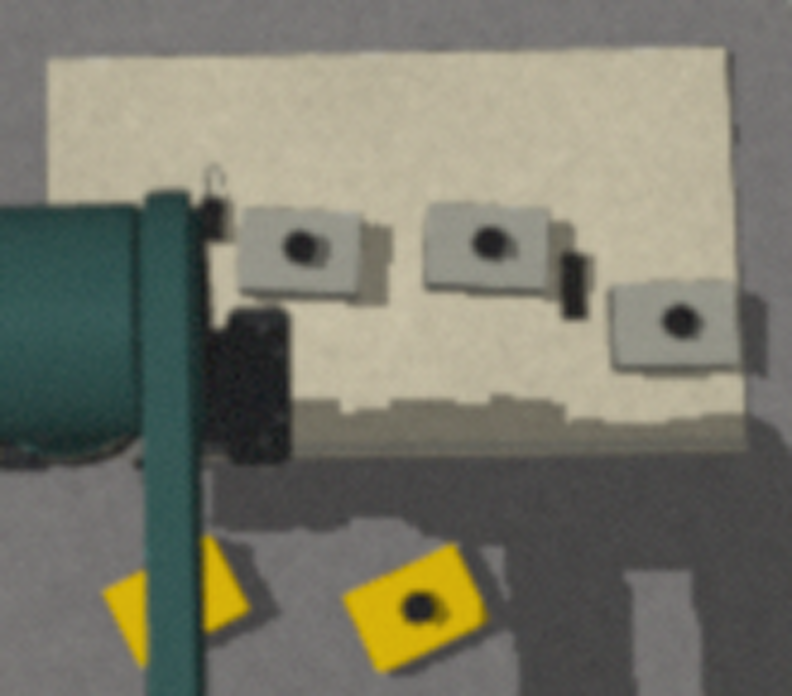

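The wrist view shows W1's knob at (260,267), centred between the fingers. Going down in front of it and pushing.

```bash
python3 -m handwheel '{"delta_pos":[[0,0,46],[0,0,46],[0,0,0],[0,10,0],[0,5,0],[0,5,0],[0,5,0],[0,5,0]],"rotation":[[0,0,0],[0,0,0],[0,0,0],[0,0,0],[0,0,0],[0,0,0],[0,0,0],[0,0,0]],"claw":[0.25,0.25,0.25,0.25,0.25,0.25,0.25,0.25]}'
python3 -m handwheel '{"delta_pos":[[0,5,0],[0,5,0],[0,5,0],[0,5,0],[0,5,0],[0,5,0],[0,5,0],[0,5,0]],"rotation":[[0,0,0],[0,0,0],[0,0,0],[0,0,0],[0,0,0],[0,0,0],[0,0,0],[0,0,0]],"claw":[0.25,0.25,0.25,0.25,0.25,0.25,0.25,0.25]}'
```

```text
time: 3.35
tool_pos: [0.4714, 0.0577, 0.0131]
ee_rot: [-3.135, -0.0, 1.556]
wrist_force: [-6.9, 0.5, 4.1]
width: 0.0351
time: 4.35
tool_pos: [0.5111, 0.0572, 0.0129]
ee_rot: [-3.134, -0.0, 1.556]
wrist_force: [-7.9, -0.1, 4.9]
width: 0.0352
```

```bash
python3 -m handwheel '{"delta_pos":[[0,2,-1],[0,2,-1],[0,2,-1],[0,2,0],[0,2,0],[0,2,0],[0,2,0],[0,2,0]],"rotation":[[0,0,0],[0,0,0],[0,0,0],[0,0,0],[0,0,0],[0,0,0],[0,0,0],[0,0,0]],"claw":[0.25,0.25,0.25,0.25,0.25,0.25,0.25,0.25]}'
python3 -m handwheel '{"delta_pos":[[0,-10,0],[0,-10,0],[0,0,0],[0,0,0],[0,0,0],[0,0,0],[0,0,0],[0,0,0]],"rotation":[[0,0,0],[0,0,0],[0,0,0],[0,0,0],[0,0,0],[0,0,0],[0,0,0],[0,0,0]],"claw":[0.25,0.25,0.25,0.25,0.25,0.25,0.25,0.25]}'
python3 - <<'E'
from h import *
s=robot.snapshot("side");crop(s,"pics/s3.png",190,160,360,330,3.5)
E
```

```text
time: 5.35
tool_pos: [0.53, 0.0568, 0.0165]
ee_rot: [3.142, -0.0, 1.556]
wrist_force: [-3.2, -0.1, -0.7]
width: 0.0352
time: 6.35
tool_pos: [0.5099, 0.0571, 0.0164]
ee_rot: [-3.142, -0.0, 1.556]
wrist_force: [-0.2, -0.6, -0.4]
width: 0.0354
```

View pics/s3.png

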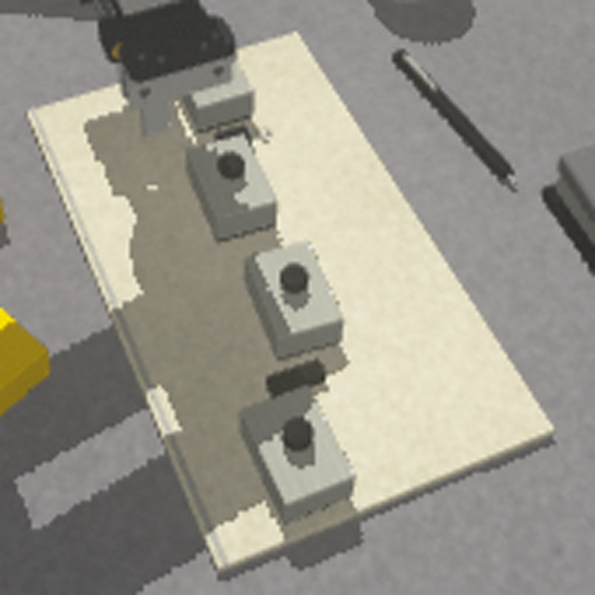

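```bash
python3 -m handwheel '{"delta_pos":[[0,9,-4],[0,8,0],[0,4,0],[0,4,0],[0,4,0],[0,4,0],[0,4,0],[0,4,0]],"rotation":[[0,0,0],[0,0,0],[0,0,0],[0,0,0],[0,0,0],[0,0,0],[0,0,0],[0,0,0]],"claw":[0.25,0.25,0.25,0.25,0.25,0.25,0.25,0.25]}'
```

```text
time: 7.4
tool_pos: [0.5481, 0.0566, 0.0197]
ee_rot: [-3.134, -0.0, 1.556]
wrist_force: [-7.2, 0.1, 3.4]
width: 0.0354
```

W1 drags heavily, at about 7.5 N against 9–11 N of normal load. The push also puts a downward friction component of 3–5 N on it. I'll learn to cancel that by raising the tool slightly, then repeat a clean drag.

```bash
python3 -m handwheel '{"delta_pos":[[0,2,-0.4],[0,2,-0.2],[0,2,0],[0,2,0],[0,2,0],[0,2,0],[0,2,0],[0,2,0]],"rotation":[[0,0,0],[0,0,0],[0,0,0],[0,0,0],[0,0,0],[0,0,0],[0,0,0],[0,0,0]],"claw":[0.25,0.25,0.25,0.25,0.25,0.25,0.25,0.25]}'
```

```text
time: 8.4
tool_pos: [0.5671, 0.0562, 0.0211]
ee_rot: [3.141, -0.0, 1.556]
wrist_force: [-3.3, 0.3, -1.2]
width: 0.0353
```

```bash
python3 -m handwheel '{"delta_pos":[[0,-8,0],[0,0,-60],[0,0,0],[0,44,0],[0,44,0],[0,0,0],[0,0,58],[0,0,0]],"rotation":[[0,0,0],[0,0,0],[0,0,0],[0,0,0],[0,0,0],[0,0,0],[0,0,0],[0,0,0]],"claw":[0.25,0.25,0.25,0.25,0.25,0.25,0.25,0.25]}'
python3 - <<'E'
from h import *
for n in ("wrist","side"):
    s=robot.snapshot(n);cv2.imwrite(f"pics/{n}4.png",s["color"][:,:,::-1])
E
```

```text
time: 9.4
tool_pos: [0.6417, 0.0551, 0.0175]
ee_rot: [-3.13, 0.0, 1.556]
wrist_force: [-0.1, 0.8, -0.4]
width: 0.0353
```

View pics/side4.png

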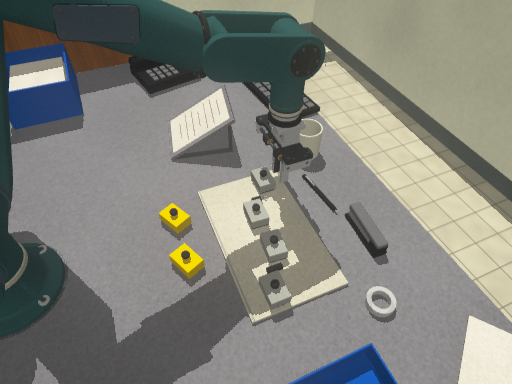

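View pics/wrist4.png

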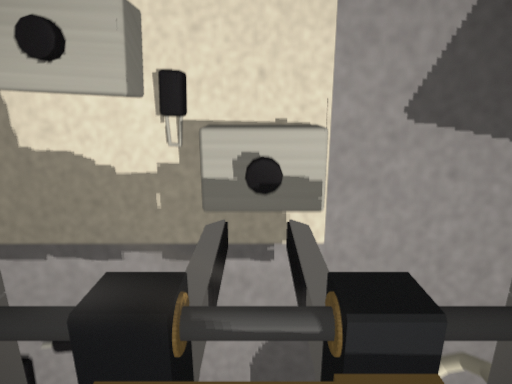

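```bash
python3 -m handwheel '{"delta_pos":[[0,-8,0],[0,-5,0],[0,-5,0],[0,-5,0],[0,-5,0],[0,-5,0],[0,-5,0],[0,-5,0]],"rotation":[[0,0,0],[0,0,0],[0,0,0],[0,0,0],[0,0,0],[0,0,0],[0,0,0],[0,0,0]],"claw":[0.25,0.25,0.25,0.25,0.25,0.25,0.25,0.25]}'
```

```text
time: 10.5
tool_pos: [0.6061, 0.0556, 0.0247]
ee_rot: [3.136, -0.0, 1.556]
wrist_force: [5.5, 0.7, 1.9]
width: 0.0353
```

```bash
python3 -m handwheel '{"delta_pos":[[0,-4,-0.4],[0,-4,0],[0,-4,0],[0,-4,0],[0,-4,0],[0,-4,0],[0,-4,0],[0,-4,0]],"rotation":[[0,0,0],[0,0,0],[0,0,0],[0,0,0],[0,0,0],[0,0,0],[0,0,0],[0,0,0]],"claw":[0.25,0.25,0.25,0.25,0.25,0.25,0.25,0.25]}'
```

```text
time: 11.5
tool_pos: [0.5735, 0.0561, 0.0247]
ee_rot: [3.137, -0.0, 1.556]
wrist_force: [5.3, -0.1, 1.8]
width: 0.0354
```

```bash
python3 -m handwheel '{"delta_pos":[[0,8,0],[0,0,-60],[0,0,0],[-49,0,0],[-49,2,0],[0,0,0],[0,0,0],[0,0,0]],"rotation":[[0,0,0],[0,0,0],[0,0,0],[0,0,0],[0,0,0],[0,0,0],[0,0,0],[0,0,0]],"claw":[0.25,0.25,0.45,0.45,0.45,0.45,0.45,0.45]}'
python3 - <<'E'
from h import *
for n in ("wrist",):
    s=robot.snapshot(n);cv2.imwrite(f"pics/{n}5.png",s["color"][:,:,::-1])
E
```

```text
time: 12.5
tool_pos: [0.5799, -0.0407, 0.0827]
ee_rot: [-3.14, -0.001, 1.557]
wrist_force: [-0.2, 1.2, -0.2]
width: 0.0258
```

View pics/wrist5.png

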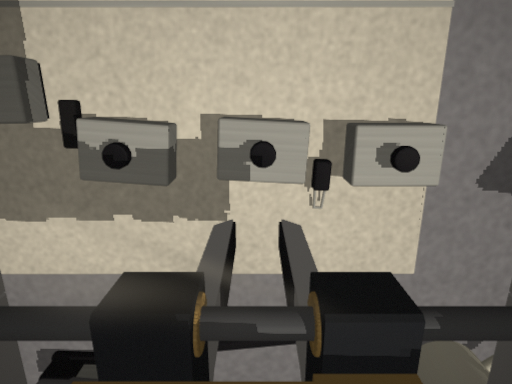

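```bash
python3 -m handwheel '{"delta_pos":[[0,0,60],[0,0,0],[0,0,0],[0,-4,0],[0,-4,0],[0,-4,0],[0,-5,0],[0,-5,0]],"rotation":[[0,0,0],[0,0,0],[0,0,0],[0,0,0],[0,0,0],[0,0,0],[0,0,0],[0,0,0]],"claw":[0.45,0.45,0.45,0.45,0.45,0.45,0.45,0.45]}'
python3 -m handwheel '{"delta_pos":[[0,-5,0],[0,-5,0],[0,-5,0],[0,-5,0],[0,-5,0],[0,-5,0],[0,-5,0],[0,-5,0]],"rotation":[[0,0,0],[0,0,0],[0,0,0],[0,0,0],[0,0,0],[0,0,0],[0,0,0],[0,0,0]],"claw":[0.45,0.45,0.45,0.45,0.45,0.45,0.45,0.45]}'
```

```text
time: 13.55
tool_pos: [0.5591, -0.0419, 0.0243]
ee_rot: [3.139, 0.0, 1.556]
wrist_force: [1.5, -0.4, 0.7]
width: 0.0261
time: 14.55
tool_pos: [0.5181, -0.041, 0.0235]
ee_rot: [3.142, -0.0, 1.556]
wrist_force: [0.9, 0.2, 1.2]
width: 0.0257
```

```bash
python3 -m handwheel '{"delta_pos":[[0,-5,0],[0,0,0],[0,10,0],[0,0,-60],[0,0,0],[-49,-18,0],[-49,-18,0],[0,0,0]],"rotation":[[0,0,0],[0,0,0],[0,0,0],[0,0,0],[0,0,0],[0,0,0],[0,0,0],[0,0,0]],"claw":[0.45,0.45,0.45,0.45,0.45,0.45,0.45,0.45]}'
python3 - <<'E'
from h import *
for n in ("wrist",):
    s=robot.snapshot(n);cv2.imwrite(f"pics/{n}6.png",s["color"][:,:,::-1])
E
```

```text
time: 15.55
tool_pos: [0.4846, -0.141, 0.0823]
ee_rot: [-3.139, -0.0, 1.551]
wrist_force: [0.2, 1.1, -0.1]
width: 0.0256
```

View pics/wrist6.png

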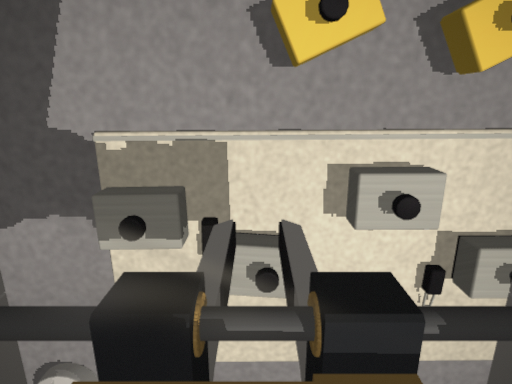

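```bash
python3 -m handwheel '{"delta_pos":[[4,-2,30],[0,0,28],[0,0,0],[0,0,0],[0,6,0],[0,5,0],[0,5,0],[0,5,0]],"rotation":[[0,0,0],[0,0,0],[0,0,0],[0,0,0],[0,0,0],[0,0,0],[0,0,0],[0,0,0]],"claw":[0.45,0.45,0.45,0.45,0.45,0.45,0.45,0.45]}'
python3 -m handwheel '{"delta_pos":[[0,5,0],[0,5,0],[0,5,0],[0,5,0],[0,5,0],[0,5,0],[0,5,0],[0,5,0]],"rotation":[[0,0,0],[0,0,0],[0,0,0],[0,0,0],[0,0,0],[0,0,0],[0,0,0],[0,0,0]],"claw":[0.45,0.45,0.45,0.45,0.45,0.45,0.45,0.45]}'
```

```text
time: 16.6
tool_pos: [0.5052, -0.1351, 0.0256]
ee_rot: [-3.141, 0.0, 1.556]
wrist_force: [-2.0, -1.1, 0.6]
width: 0.0259
time: 17.6
tool_pos: [0.5453, -0.1354, 0.0253]
ee_rot: [-3.141, -0.0, 1.556]
wrist_force: [-1.8, 0.0, -0.2]
width: 0.0258
```

```bash
python3 -m handwheel '{"delta_pos":[[0,5,0],[0,5,0],[0,-12,0],[0,0,-58],[0,0,0],[-49,-36,0],[-49,-36,0],[0,-35,0]],"rotation":[[0,0,0],[0,0,0],[0,0,0],[0,0,0],[0,0,0],[0,0,0],[0,0,0],[0,0,0]],"claw":[0.45,0.45,0.45,0.45,0.45,0.45,0.45,0.45]}'
```

```text
time: 18.6
tool_pos: [0.4331, -0.2344, 0.0833]
ee_rot: [3.141, 0.001, 1.552]
wrist_force: [0.9, 0.1, 0.8]
width: 0.0259
```

```bash
python3 -m handwheel '{"delta_pos":[[1,0,30],[0,0,28],[0,0,0],[0,10,0],[0,6,0],[0,5,0],[0,5,0],[0,5,0]],"rotation":[[0,0,0],[0,0,0],[0,0,0],[0,0,0],[0,0,0],[0,0,0],[0,0,0],[0,0,0]],"claw":[0.45,0.45,0.45,0.45,0.45,0.45,0.45,0.45]}'
python3 -m handwheel '{"delta_pos":[[0,5,0],[0,5,0],[0,5,0],[0,5,0],[0,5,0],[0,5,0],[0,5,0],[0,5,0]],"rotation":[[0,0,0],[0,0,0],[0,0,0],[0,0,0],[0,0,0],[0,0,0],[0,0,0],[0,0,0]],"claw":[0.45,0.45,0.45,0.45,0.45,0.45,0.45,0.45]}'
```

```text
time: 19.6
tool_pos: [0.4651, -0.2313, 0.0255]
ee_rot: [-3.14, -0.0, 1.556]
wrist_force: [-3.4, 0.6, 1.2]
width: 0.0257
time: 20.6
tool_pos: [0.5059, -0.2319, 0.0253]
ee_rot: [-3.142, -0.0, 1.556]
wrist_force: [-2.5, 0.1, 0.5]
width: 0.0257
```

```bash
python3 -m handwheel '{"delta_pos":[[0,1.5,0],[0,1.5,0],[0,1.5,0],[0,1.5,0],[0,1.5,0],[0,1.5,0],[0,1.5,0],[0,1.5,0]],"rotation":[[0,0,0],[0,0,0],[0,0,0],[0,0,0],[0,0,0],[0,0,0],[0,0,0],[0,0,0]],"claw":[0.45,0.45,0.45,0.45,0.45,0.45,0.45,0.45]}'
python3 -m handwheel '{"delta_pos":[[0,-12,0],[0,0,-60],[0,0,-40],[50,0,0],[50,0,0],[50,0,0],[50,0,0],[0,0,0]],"rotation":[[0,0,0],[0,0,0],[0,0,0],[0,0,0],[0,0,0],[0,0,0],[0,0,0],[0,0,0]],"claw":[0.45,0.45,0.45,0.45,0.45,0.45,0.45,0.45]}'
python3 - <<'E'
from h import *
for n in ("top","side"):
    s=robot.snapshot(n);cv2.imwrite(f"pics/{n}7.png",s["color"][:,:,::-1])
s=robot.snapshot("top"); crop(s,"pics/t7.png",210,145,375,290,4.8)
E
```

```text
time: 21.6
tool_pos: [0.5177, -0.232, 0.0254]
ee_rot: [-3.142, -0.0, 1.556]
wrist_force: [-1.3, -1.0, -1.0]
width: 0.0257
time: 22.6
tool_pos: [0.5085, -0.0291, 0.1261]
ee_rot: [3.139, -0.001, 1.561]
wrist_force: [0.4, -1.0, -0.3]
width: 0.0259
```

View pics/t7.png

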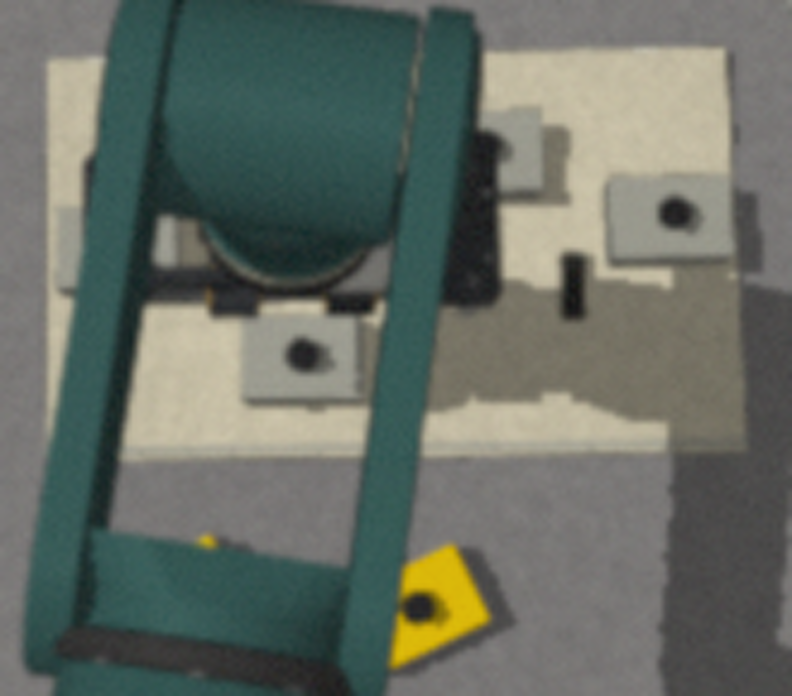

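View pics/side7.png

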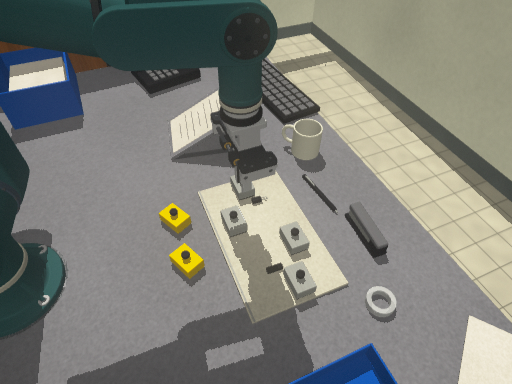

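W1 has only moved about 40 mm net, which is borderline, so I'll push it on another 15–20 mm gently.

```bash
python3 -m handwheel '{"delta_pos":[[43,-11,0],[43,-11,0],[0,0,45],[0,0,0],[0,0,55],[0,0,0],[0,0,0],[0,5,0]],"rotation":[[0,0,0],[0,0,0],[0,0,0],[0,0,0],[0,0,0],[0,0,0],[0,0,0],[0,0,0]],"claw":[0.45,0.45,0.45,0.45,0.45,0.45,0.45,0.45]}'
python3 -m handwheel '{"delta_pos":[[0,5,-0.2],[0,4,-0.2],[0,4,-0.2],[0,4,-0.2],[0,4,-0.2],[0,4,-0.1],[0,4,-0.1],[0,4,-0.1]],"rotation":[[0,0,0],[0,0,0],[0,0,0],[0,0,0],[0,0,0],[0,0,0],[0,0,0],[0,0,0]],"claw":[0.45,0.45,0.45,0.45,0.45,0.45,0.45,0.45]}'
```

```text
time: 23.75
tool_pos: [0.495, 0.0539, 0.0283]
ee_rot: [3.137, -0.0, 1.555]
wrist_force: [-0.2, -0.6, 1.4]
width: 0.0257
time: 24.75
tool_pos: [0.5231, 0.054, 0.0259]
ee_rot: [-3.135, -0.0, 1.556]
wrist_force: [-5.3, 0.7, 1.2]
width: 0.0258
```

```bash
python3 -m handwheel '{"delta_pos":[[0,-12,0],[0,0,-60],[0,0,-60],[0,0,0],[0,0,0],[0,0,0],[0,0,0],[0,0,0]],"rotation":[[0,0,0],[0,0,0],[0,0,0],[0,0,0.18],[0,0,0.18],[0,0,0.18],[0,0,0.18],[0,0,0.18]],"claw":[0.45,0.45,0.45,-1,-1,-1,-1,-1]}'
python3 - <<'E'
from h import *
s=robot.snapshot("wrist");cv2.imwrite("pics/wrist8.png",s["color"][:,:,::-1])
s=robot.snapshot("top"); crop(s,"pics/t8.png",210,145,375,290,4.8)
E
```

```text
time: 25.75
tool_pos: [0.5135, 0.054, 0.1468]
ee_rot: [3.141, -0.001, 0.65]
wrist_force: [0.6, -0.1, -0.5]
width: 0.0725
```

View pics/wrist8.png

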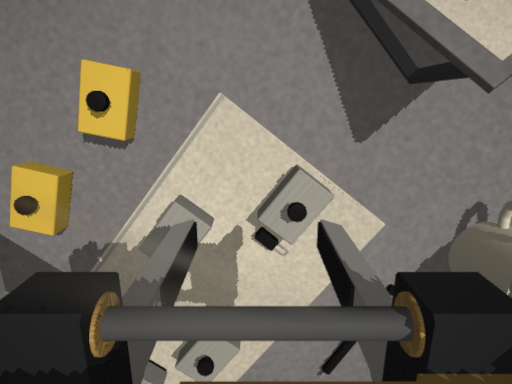

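View pics/t8.png

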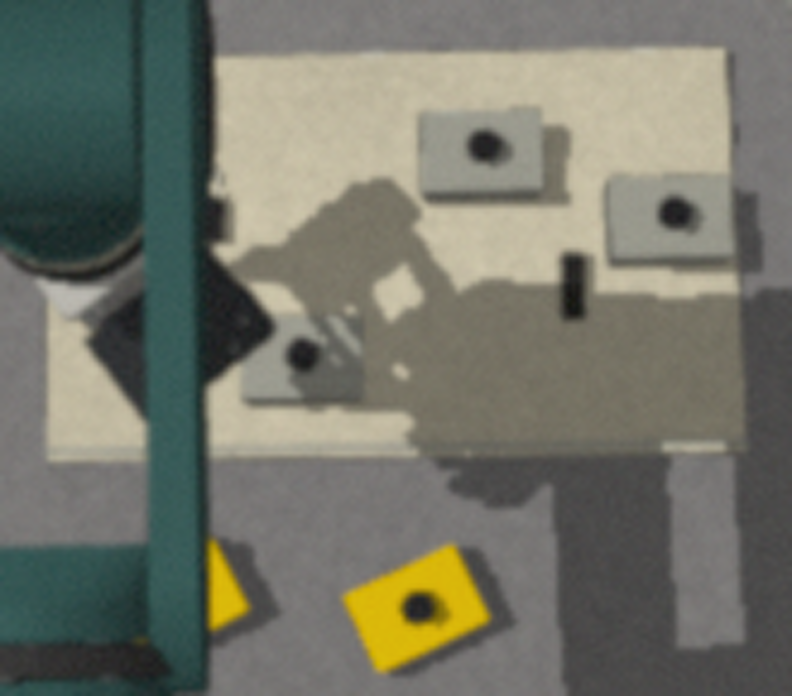

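```bash
python3 -m handwheel '{"delta_pos":[[0,0,0],[0,0,0],[0,0,0],[0,0,0],[0,0,0],[0,0,0],[0,0,0],[0,0,0]],"rotation":[[0,0,0.16],[0,0,0.16],[0,0,0.16],[0,0,0.16],[0,0,0.025],[0,0,0],[0,0,0],[0,0,0]],"claw":[-1,-1,-1,-1,-1,-1,-1,-1]}'
python3 - <<'E'
from h import *
s=robot.snapshot("wrist");cv2.imwrite("pics/wrist9.png",s["color"][:,:,::-1])
crop(s,"pics/w9c.png",180,150,380,300,4)
print(s["eye"],s["rotation"])
E
```

```text
time: 26.85
tool_pos: [0.5139, 0.054, 0.1468]
ee_rot: [-3.142, -0.0, -0.008]
wrist_force: [0.0, -0.5, -0.4]
width: 0.0945
[0.51391492 0.1312626  0.32570182] [ 2.87316406e+00  8.55165968e-04 -7.31697744e-03]
```

View pics/wrist9.png

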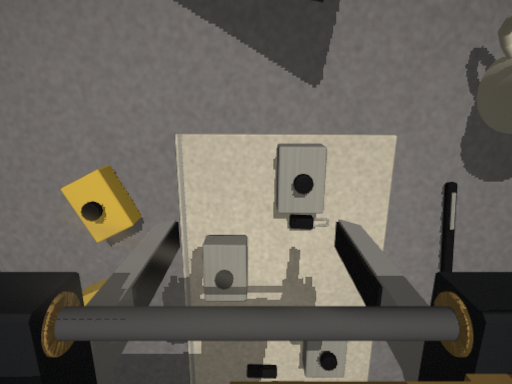

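View pics/w9c.png

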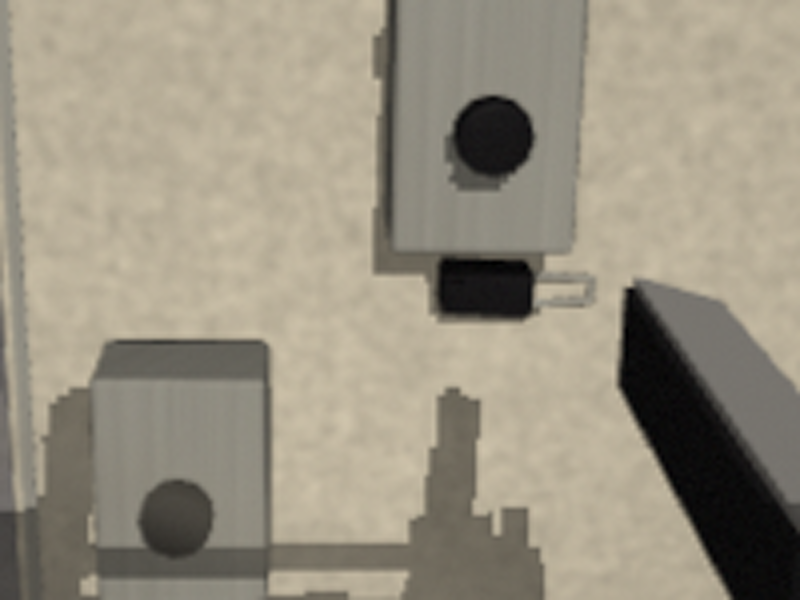

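Run:
```python
from h import *
s=robot.snapshot("wrist")
print(px(s,303.5,184,.052))
for c in [(278.5,144.5),(325.5,144.5),(323.5,212.5),(278,212.5)]: print(px(s,*c,.038).round(4))
```

```text
[0.55433713 0.06043054 0.052     ]
[0.5329 0.0935 0.038 ]
[0.575  0.0932 0.038 ]
[0.5763 0.0287 0.038 ]
[0.5331 0.029  0.038 ]
```

```bash
python3 -m handwheel '{"delta_pos":[[40,-6,0],[0,0,0],[0,0,60],[0,0,50],[0,0,12],[0,0,0],[0,0,0],[0,0,0]],"rotation":[[0,0,0],[0,0,0],[0,0,0],[0,0,0],[0,0,0],[0,0,0],[0,0,0],[0,0,0]],"claw":[-1,-1,-1,-1,-1,-1,-1,-1]}'
python3 - <<'E'
from h import *
s=robot.snapshot("wrist");cv2.imwrite("pics/wrist10.png",s["color"][:,:,::-1])
E
```

```text
time: 27.95
tool_pos: [0.5557, 0.0597, 0.0273]
ee_rot: [-3.141, -0.005, -0.009]
wrist_force: [0.1, -1.0, 0.1]
width: 0.094
```

View pics/wrist10.png

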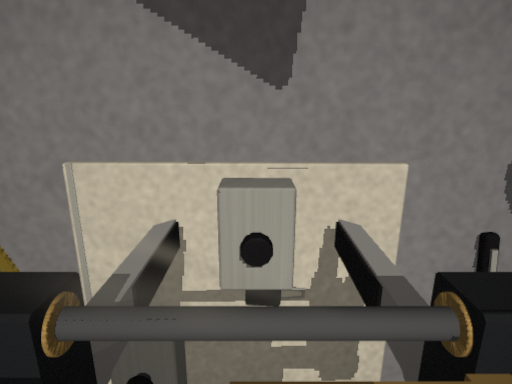

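```bash
python3 -m handwheel '{"delta_pos":[[0,0,7],[0,0,6],[0,0,0],[0,0,0],[0,0,0],[0,0,0],[0,0,0],[0,0,0]],"rotation":[[0,0,0],[0,0,0],[0,0,0],[0,0,0],[0,0,0],[0,0,0],[0,0,0],[0,0,0]],"claw":[-1,-1,-1,1,1,1,1,1]}'
```

```text
time: 29.0
tool_pos: [0.554, 0.0597, 0.0118]
ee_rot: [-3.141, -0.0, -0.009]
wrist_force: [-0.4, -0.1, -0.5]
width: 0.0476
```

```bash
python3 -m handwheel '{"delta_pos":[[0,0,0],[0,0,0],[0,0,-10],[0,0,-40],[0,0,-50],[0,0,-50],[0,0,-50],[0,0,0]],"rotation":[[0,0,0],[0,0,0],[0,0,0],[0,0,0],[0,0,0],[0,0,0],[0,0,0],[0,0,0]],"claw":[1,1,1,1,1,1,1,1]}'
python3 - <<'E'
from h import *
s=robot.snapshot("wrist");cv2.imwrite("pics/wrist11.png",s["color"][:,:,::-1])
E
```

```text
time: 30.0
tool_pos: [0.5558, 0.0597, 0.2164]
ee_rot: [-3.141, -0.009, -0.009]
wrist_force: [2.0, 0.2, -5.8]
width: 0.0439
```

View pics/wrist11.png

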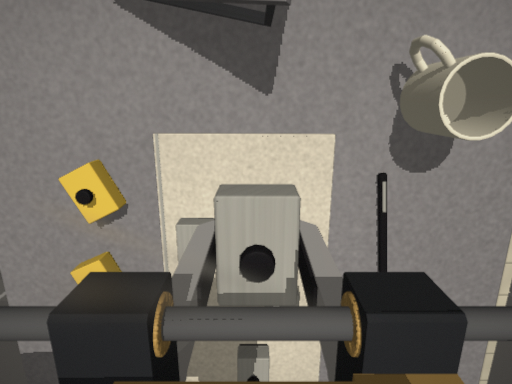

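```bash
python3 -m handwheel '{"delta_pos":[[-20,-45,0],[-20,-45,0],[-20,-45,0],[-20,-45,0],[-20,-45,0],[-20,-43,0],[0,0,0],[0,0,0]],"rotation":[[0,0,0],[0,0,0],[0,0,0],[0,0,0],[0,0,0],[0,0,0],[0,0,0.17],[0,0.1,0]],"claw":[1,1,1,1,1,1,1,1]}'
python3 -m handwheel '{"delta_pos":[[0,0,0],[0,0,0],[0,0,0],[0,0,0],[0,0,0],[0,0,0],[0,0,0],[0,0,0]],"rotation":[[0,0.14,0],[0,0.14,0],[0,0.14,0],[0,0,0],[0,0,0],[0,0,0],[0,0,0],[0,0,0]],"claw":[1,1,1,1,1,1,1,1]}'
python3 - <<'E'
from h import *
o=robot.get_obs();R=Ro.from_euler("xyz",o["ee_rot"]).as_matrix();print(o["tool_pos"],R.round(3))
psi=-.1962;c=np.cos(np.pi/6)
z=np.array([.5*np.cos(psi),.5*np.sin(psi),-c]);x=np.array([c*np.cos(psi),c*np.sin(psi),.5]);y=np.cross(z,x)
T=np.c_[x,y,z];print("rotvec tool",Ro.from_matrix(R.T@T).as_rotvec())
mid=np.array([.5073,.3135,.062]);t=mid-z*.0038
print("delta tool mm",(R.T@(t-o["tool_pos"])*1000).round(1), "in T", (T.T@(t-o["tool_pos"])*1000).round(1))
for n in ("top","side"):
    s=robot.snapshot(n);cv2.imwrite(f"pics/{n}12.png",s["color"][:,:,::-1])
E
```

```text
time: 31.05
tool_pos: [0.4352, 0.3276, 0.2056]
ee_rot: [3.134, -0.095, -0.18]
wrist_force: [0.1, 0.1, -5.3]
width: 0.0436
time: 32.05
tool_pos: [0.4369, 0.3285, 0.2121]
ee_rot: [-3.141, -0.52, -0.18]
wrist_force: [-0.4, -0.4, -5.7]
width: 0.0439
[0.43690993 0.32854878 0.21211662] [[ 0.854 -0.179  0.489]
 [-0.156 -0.984 -0.089]
 [ 0.497 -0.001 -0.868]]
rotvec tool [-0.00848727  0.00376095  0.01363842]
delta tool mm [-12.1   2.2 162.2] in T [-12.7   1.  162.2]
```

View pics/side12.png

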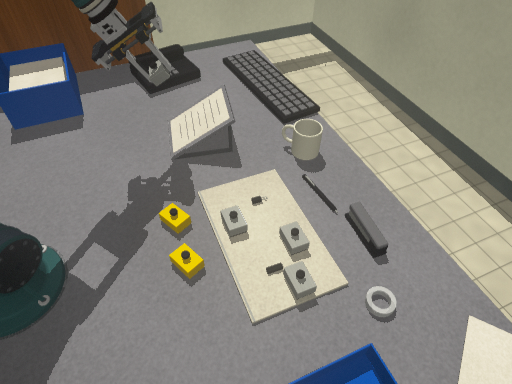

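Run:
```python
from h import *
s=robot.snapshot("side")
p=[.5073,.3135,-.1962];c30=np.cos(np.pi/6)
im=cv2.resize(s["color"][75:175,150:260,::-1],None,fx=5,fy=5,interpolation=cv2.INTER_CUBIC)
for a,b in [(0,0)]+[(i*.105,j*.09) for i in(1,-1) for j in (1,-1)]+[(i*.0952,j*.075) for i in(1,-1) for j in (1,-1)]:
    q=proj(s,np.array([p[0],p[1],.062])+Ro.from_euler("z",p[2]).as_matrix()@[a*c30,b,a*.5])
    cv2.circle(im,(int((q[0]-150+.5)*5),int((q[1]-75+.5)*5)),4,(0,0,255),1)
cv2.imwrite("pics/s13.png",im)
```

```text
(no output)
```

View pics/s13.png

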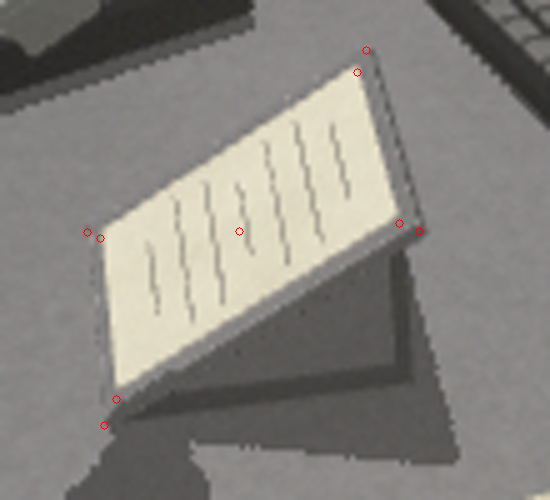

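```bash
python3 -m handwheel '{"delta_pos":[[-13,1,0],[0,0,40],[0,0,40],[0,0,40],[0,0,30],[0,0,0],[0,0,0],[0,0,0]],"rotation":[[-0.008,0.004,0.014],[0,0,0],[0,0,0],[0,0,0],[0,0,0],[0,0,0],[0,0,0],[0,0,0]],"claw":[1,1,1,1,1,1,1,1]}'
cat > d.py <<'E'
from h import *
o=robot.get_obs();R=Ro.from_euler("xyz",o["ee_rot"]).as_matrix()
psi=-.1962;c=np.cos(np.pi/6)
z=np.array([.5*np.cos(psi),.5*np.sin(psi),-c]);x=np.array([c*np.cos(psi),c*np.sin(psi),.5]);y=np.cross(z,x)
T=np.c_[x,y,z];print("rotvec tool",Ro.from_matrix(R.T@T).as_rotvec().round(4))
t=np.array([.5073,.3135,.062])-z*.0038
print("delta in T", (T.T@(t-o["tool_pos"])*1000).round(1),"F in T",(T.T@o["wrist_force"]).round(1))
E
python3 d.py
python3 - <<'E'
from h import *
s=robot.snapshot("side");crop(s,"pics/s14.png",150,60,270,180,5)
s=robot.snapshot("wrist");cv2.imwrite("pics/w14.png",s["color"][:,:,::-1])
E
```

```text
time: 33.2
tool_pos: [0.4993, 0.3163, 0.0777]
ee_rot: [-3.138, -0.526, -0.196]
wrist_force: [0.5, 0.8, -5.8]
width: 0.044
rotvec tool [-0.0035 -0.0028  0.0002]
delta in T [-0.6  1.2 14. ] F in T [-2.6 -0.9  5.2]
```

View pics/s14.png

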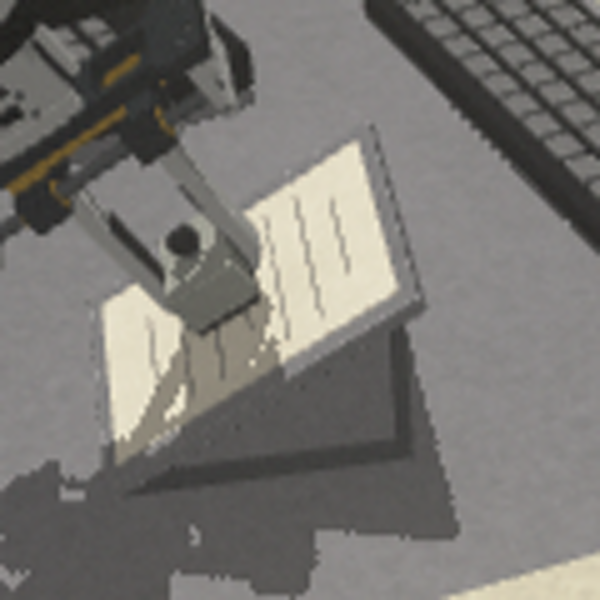

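View pics/w14.png

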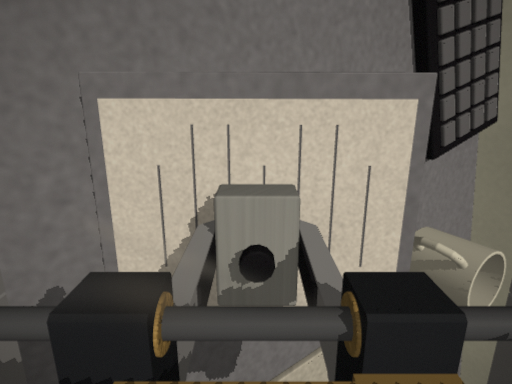

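The weight is parallel to the slope, with the knob at (257,263) and the paper centred at column 260. Going down gently.

```bash
python3 -m handwheel '{"delta_pos":[[0,1,4],[0,0,3],[0,0,2],[0,0,1],[0,0,1],[0,0,0],[0,0,0],[0,0,0]],"rotation":[[-0.003,-0.003,0],[0,0,0],[0,0,0],[0,0,0],[0,0,0],[0,0,0],[0,0,0],[0,0,0]],"claw":[1,1,1,1,1,1,1,1]}'; python3 d.py
```

```text
time: 34.3
tool_pos: [0.5039, 0.3132, 0.066]
ee_rot: [3.139, -0.521, -0.195]
wrist_force: [-0.0, -0.3, -5.4]
width: 0.0437
rotvec tool [0.0022 0.0025 0.0008]
delta in T [ 0.8 -1.   1.3] F in T [-2.7  0.3  4.7]
```

```bash
python3 -m handwheel '{"delta_pos":[[0,0,0.5],[0,0,0],[0,0,0.5],[0,0,0],[0,0,0.5],[0,0,0],[0,0,0],[0,0,0]],"rotation":[[0,0,0],[0,0,0],[0,0,0],[0,0,0],[0,0,0],[0,0,0],[0,0,0],[0,0,0]],"claw":[1,1,1,1,1,1,1,1]}'; python3 d.py
```

```text
time: 35.3
tool_pos: [0.5046, 0.313, 0.0646]
ee_rot: [3.139, -0.521, -0.195]
wrist_force: [-0.5, 0.2, -6.1]
width: 0.0442
rotvec tool [0.0023 0.0025 0.0009]
delta in T [ 0.9 -1.  -0.2] F in T [-3.5 -0.1  5. ]
```

```bash
python3 -m handwheel '{"delta_pos":[[0,0,0.5],[0,0,0],[0,0,0.4],[0,0,0],[0,0,0],[0,0,0],[0,0,0],[0,0,0]],"rotation":[[0,0,0],[0,0,0],[0,0,0],[0,0,0],[0,0,0],[0,0,0],[0,0,0],[0,0,0]],"claw":[1,1,1,1,1,1,1,1]}'; python3 d.py
```

```text
time: 36.3
tool_pos: [0.5047, 0.313, 0.0646]
ee_rot: [3.139, -0.521, -0.196]
wrist_force: [-7.9, -0.8, 1.6]
width: 0.0438
rotvec tool [0.0023 0.0026 0.0006]
delta in T [ 0.8 -1.  -0.3] F in T [-5.8  2.3 -5.1]
```

Contact felt: the normal force swung from +5 to −5 N. Relieve it slightly and open slowly.

```bash
python3 -m handwheel '{"delta_pos":[[0,0,-0.3],[0,0,0],[0,0,0],[0,0,0],[0,0,0],[0,0,0],[0,0,0],[0,0,0]],"rotation":[[0,0,0],[0,0,0],[0,0,0],[0,0,0],[0,0,0],[0,0,0],[0,0,0],[0,0,0]],"claw":[1,1,0.05,0.03,0,-0.1,-0.2,-0.3]}'; python3 d.py
python3 - <<'E'
from h import *
s=robot.snapshot("side");crop(s,"pics/s15.png",150,60,270,180,5)
E
```

```text
time: 37.3
tool_pos: [0.5053, 0.3131, 0.0646]
ee_rot: [3.14, -0.522, -0.195]
wrist_force: [-0.8, 0.0, 0.6]
width: 0.0604
rotvec tool [0.0017 0.0017 0.0006]
delta in T [ 0.3 -0.7 -0.6] F in T [-0.4  0.1 -0.9]
```

View pics/s15.png

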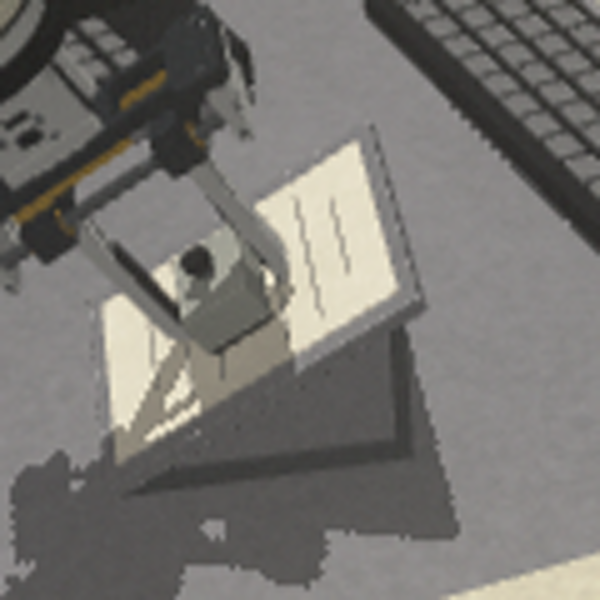

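```bash
python3 -m handwheel '{"delta_pos":[[0,0,0],[0,0,0],[0,0,-10],[0,0,-25],[0,0,-40],[0,0,-50],[0,0,-40],[0,0,0]],"rotation":[[0,0,0],[0,0,0],[0,0,0],[0,0,0],[0,0,0],[0,0,0],[0,0,0],[0,0,0]],"claw":[-0.5,-0.7,-0.7,-0.7,-0.7,-0.7,-0.7,-0.7]}'
python3 - <<'E'
from h import *
s=robot.snapshot("side");cv2.imwrite("pics/side16.png",s["color"][:,:,::-1])
crop(s,"pics/s16.png",150,60,270,180,5)
s=robot.snapshot("wrist");cv2.imwrite("pics/w16.png",s["color"][:,:,::-1])
s=robot.snapshot("top");cv2.imwrite("pics/t16.png",s["color"][:,:,::-1])
E
```

```text
time: 38.35
tool_pos: [0.4248, 0.3314, 0.2123]
ee_rot: [-3.136, -0.526, -0.197]
wrist_force: [0.2, 0.1, -0.1]
width: 0.0802
```

View pics/s16.png

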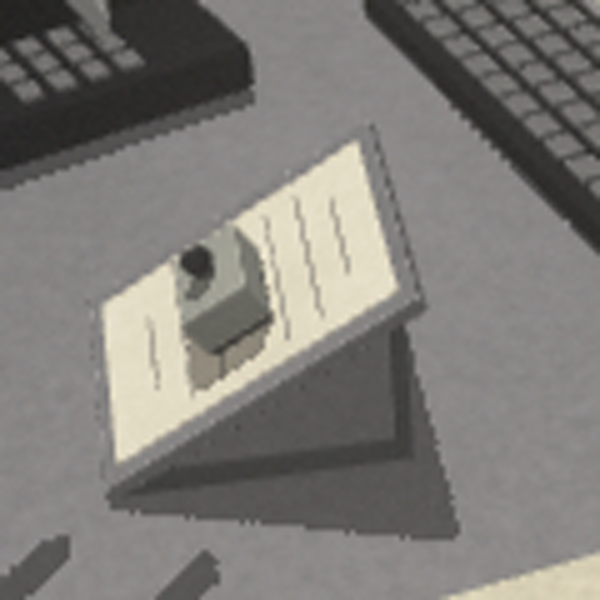

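View pics/w16.png

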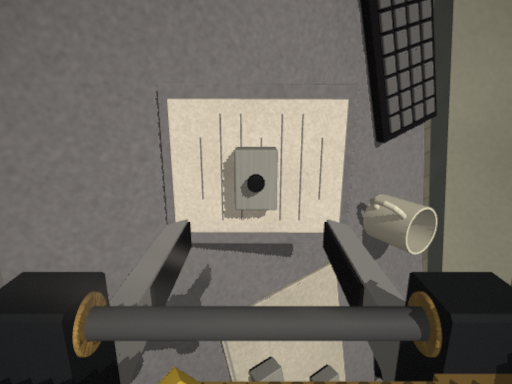

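View pics/t16.png

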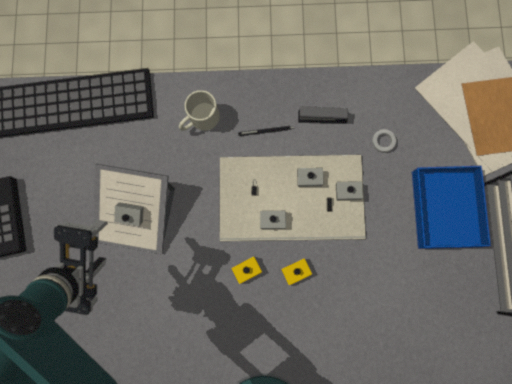

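View pics/side16.png

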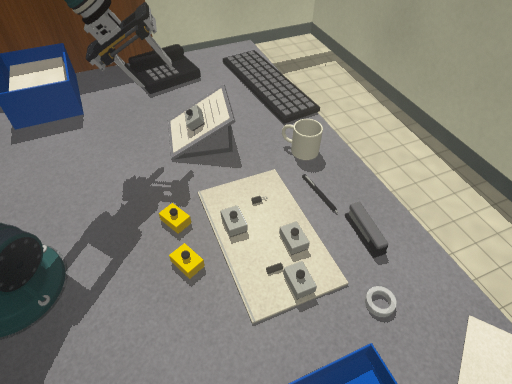

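Run:
```python
from h import *
psi=-.1962
n=np.array([-.5*np.cos(psi),-.5*np.sin(psi),np.cos(np.pi/6)])
for k,o in (("top",0),("side",0),("wrist",0)):
    s=robot.snapshot(k);print(k,proj(s,np.array([.5073,.3135,.062])+n*.044).round(1))
s=robot.snapshot("side");crop(s,"pics/s17.png",150,60,270,180,5)
s=robot.snapshot("top");crop(s,"pics/t17.png",85,155,185,260,5.6)
```

```text
top [123.  217.3]
side [188.  110.6]
wrist [260.2 181.2]
```

View pics/t17.png

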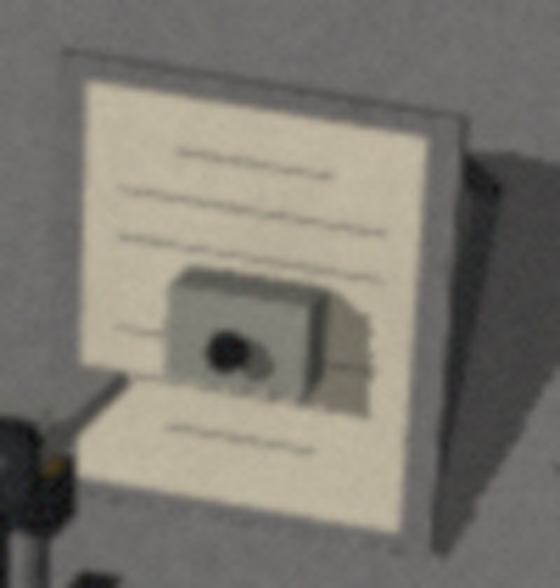

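View pics/s17.png

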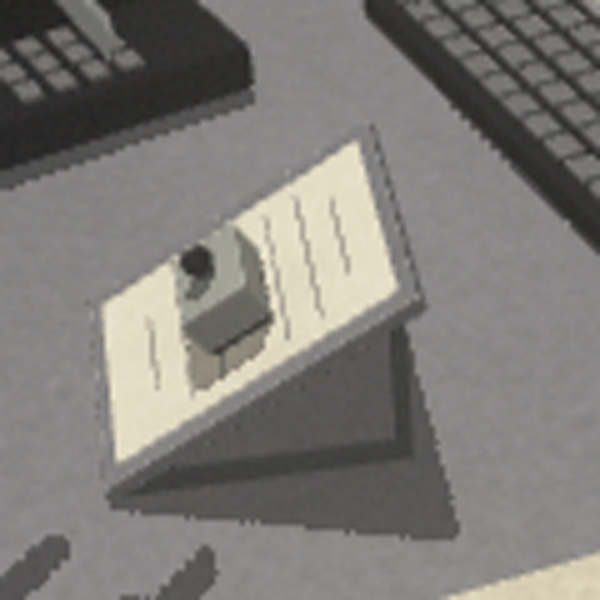

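```bash
python3 -c "
from bench import robot
print(robot.close_job())"
```

```text
the job is handed in; nothing more can be done
None
```

I dragged all four weights before lifting any, and set the one that grips best flat on the middle of the stand. The job is handed in at about 39 s; one of the four drags was not clean, as described below.

**Drag results** (left to right on the board, 4–6 cm net each; readings are noisy by about 0.5–1 N):

| Weight | Drag force |
|---|---|
| 1, leftmost | about 5.3 N, with 1–2 N of downward load |
| 2 | about 1 N |
| 3 | about 1.9 N |
| 4, rightmost | 1.3–3.4 N (last, slowest reading 1.3 N) |

Weight 1 was clearly the best, so it went on the stand. The other three are on the board.

**Last checks:**
- **Placement:** after release, weight 1 lay flat and had not moved between pictures. It is about 4–7 mm sideways from my computed centre, and the cameras disagree slightly on how much.
- **Other things:** the clip, eraser, pen, mug, stapler, tape and the yellow look-alikes looked unmoved in the top and side pictures.
- **Robot:** the gripper is clear of everything, and the wrist force reads zero.

**What did not go cleanly:** my first pushes on weight 1 put up to about 5 N of unintended downward force on it. I then repeated its drag over more than 4 cm with only 1–2 N of downward load, followed by another 1.5–2 cm push because its net shift was borderline. Adjusted for that load, weight 1's drag comes to about 4–4.5 N, somewhat below the stated 5.3 N but far above the others.

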